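Clear the lathe tray and show the spacer's bore

TASK

Clear the lathe's catch tray: first put the two dark finished knobs into the blue tote, then pick up the pale wooden spacer that lies on its side, find which of its ends has the deep blind hole (the other end has only a shallow dimple) and turn that hole to face straight up. Finish while holding the spacer still in the gripper like that, about 20 cm above the bench and touching nothing else. Leave the brown waste stub in the tray, and the glue bottle and the gouge on the bench, where they are.

Things in the scene. Friction and masses are not known exactly. Their poses are not given: they have to be found in the camera images.
- spacer_center (a point): Pale wooden spacer, a round bar 52 mm across and 90 mm long, lying on its side in the tray, 110 g. This point is its centre, on its axis, half-way along. Its x axis runs along the bar towards the end with the deep blind hole (24 mm across, 40 mm deep); the -x end has a dimple of the same width but only 5 mm deep. When x points up the hole is up.
- spacer: The same spacer; origin 26 mm off its axis, on the side that is underneath at the start; same axes as spacer_center.
- knob1_head (a point): Finished dark wooden drawer knob standing on its foot in the tray: 44 mm high, foot 34 mm across, round head 44 mm across between 23 and 36 mm above the foot's underside. This point is the middle of the head, 29 mm above the underside; z is its axis. 40 g.
- knob2_head (a point): Finished dark wooden drawer knob standing on its foot in the tray: 44 mm high, foot 34 mm across, round head 44 mm across between 23 and 36 mm above the foot's underside. This point is the middle of the head, 29 mm above the underside; z is its axis. 40 g.
- knob1: The knob of knob1_head; origin under the centre of its foot.
- knob2: The knob of knob2_head; origin under the centre of its foot.
- tray: Lathe catch tray, aluminium, fixed, 280 (x) x 400 (y) mm, walls 5 mm thick and 22 mm high, floor 5 mm thick. Origin under its centre.
- tote: Blue open tote, fixed, 220 (x) x 280 (y) mm, walls 6 mm thick and 60 mm high, floor 6 mm thick. Origin under its centre.
- stub: Bystander in the tray: waste stub, brown wooden disc 36 mm across, 18 mm high. Origin under its centre.
- glue: Bystander: white glue bottle with orange cap, 56 mm across, 150 mm high, upright at the far side. Origin under its centre.
- gouge: Bystander: lathe gouge lying flat across the far side, dark handle and steel shaft, about 420 mm long, 32 mm high. Origin on the bench near its middle, x along the shaft.

How it is judged:
By the outcome, as a careful person would: the job done as asked, in the order asked, and still so for the second after the job is handed in, while the arm keeps its last pose, push and grip.
It also fails if it takes over 69 s, if anything falls off the work surface, if the arm or the gripper's body presses on something with over 40 N, if the wrist force passes 120 N, or if a joint passes its speed limit or range.

ROBOT

A 7-joint arm with a two-finger parallel gripper is mounted at the origin on the work surface. World frame = base frame: x ahead of the robot, y to its left, z up, the work surface at z = 0. Lengths are in mm, angles in rad, forces in N, time in s.
With the tool pointing down it reaches from about 425 to 1025 mm from the base axis. Payload 9.4 kg.
Tool frame: the origin (TCP) lies midway between the tips of the shut fingers; the grasp point (between the pads) lies 19 mm behind it; x points along the fingers, y is the direction in which the jaws open and shut, and the axes are right-handed (so a half turn about x gives the same grasp; the last joint's range is limited). The gripper opens to 85 mm and grips with 20 to 120 N. Pads are 22 mm wide; open, the fingers measure 114 mm over their backs; the gripper's body (76 mm by 85 mm) begins 54 mm behind the grasp point. The pads swing forward as they close: fully open they stand 13 mm farther back than shut.
Start: joints at [-1.231, 0.599, -0.003, 1.599, 0.002, 0.943, -0.08], TCP at [293.51, 662.93, 231.275] pointing down, gripper open.
Joint ranges: [-2.57, 2.57], [-0.35, 1.97], [-1.29, 1.29], [0.11, 2.56], [-1.05, 4.19], [0.11, 1.86], [-2.63, 2.63]. Speed limits (rad/s): [2.22, 2.22, 3.01, 3.01, 3.14, 3.14, 3.14].

INTERFACE

Orientations are given as a unit quaternion [w, x, y, z].
In Python, from cell import env gives the robot as it stands. The module is installed in compiled form; this text tells all that it offers.
- The arm moves only by the shell command python3 -m jog 'ROWS' [FORCE]. ROWS is a JSON object of lists of equal length, an entry for each row: "xyz": the shift along the world's x, y, z in cm, a list of three; "delta_rot": the turn, a rotation vector about the world's x, y, z in rad, a list of three; "jaw": the opening in per cent of the stroke, from 0 (shut) to 100 (fully open). A call has 1 to 12 rows; each row shifts and turns the pose as measured when the row begins; what a row does not reach is not made up. A row lasts 1/8 s, in which the tool goes at most 62.5 mm and 10.7 degrees, less where a joint would pass 70% of its speed; a pose out of reach is approached as far as the arm can. A call with a gripper value outside its range is refused whole. The fingers move at their own pace and stop on an object; FORCE is the grip in N (left out, the last holds). Time passes only in rows, so rows that do not move let the fingers close. It gives the time, the measured TCP pose, the force and the opening at its end, in the units of the state.
- env.read_state(): the state, without advancing time (a new reading comes with each control period).
- env.capture(name): name is "scene" or "top"; returns a dict with "img" (480x640x3 uint8, red, green, blue), "z_map" (480x640 float32, mm along the optical axis (not along the pixel's ray), 0 where there is no reading), "fx", "fy", "cx", "cy" (pixels), "k1" (the pictures are not rectified: a ray, as slopes to the right and down, at radius r is drawn at 1 + k1 r^2 times it, then the intrinsics apply), "world_from_camera" (4x4, takes a point from camera to world coordinates). Camera axes: x right, y down, z forward; pixel columns grow to the right and rows downward; lengths in mm; the calibration is good to about 2 mm. A picture is of the moment at which its call begins.
- env.hand_in(): hands the job in, once; it reports no verdict.
The state is a dict: "clock": time; "joint_pos": joint angles; "qd": joint speeds; "effort": joint torques, N m; "ee_pos": TCP position; "ee_rot": TCP orientation; "force": force on the tool from outside, world axes, zero at the start; "ft_torque": the same for the moment, N m; "gripper_width": finger opening in mm.
Only numpy, scipy, OpenCV 4.12 (cv2) and the standard library are available. Lean on these libraries where they do the work, as an engineer would, in place of code of your own. Each camera call takes 0.05 s, during which the arm holds its last target.

## Working session

There is one attempt and no reset: what is moved stays moved. The work goes in short steps, Python scripts to look and compute and a shell command to move; the robot and the scene stay as the last step left them, time stands still between calls to the robot, and variables do not carry over. Pictures are saved under pics/ and viewed, and the job is handed in when it is done.

```bash
mkdir -p pics
cat > h.py <<'E'
import numpy as np, cv2
from cell import env
def cap(n,f=None):
    c=env.capture(n)
    if f: cv2.imwrite('pics/'+f,cv2.cvtColor(c['img'],cv2.COLOR_RGB2BGR))
    return c
def slopes(c,u,v):
    K=np.array([[c['fx'],0,c['cx']],[0,c['fy'],c['cy']],[0,0,1.]])
    p=np.array([[[u,v]]],float)
    # invert d=(1+k1 r^2) s
    d=np.array([(u-c['cx'])/c['fx'],(v-c['cy'])/c['fy']]);s=d.copy()
    for _ in range(30): s=d/(1+c['k1']*(s@s))
    return s
def ray(c,u,v,z):
    s=slopes(c,u,v);T=np.array(c['world_from_camera'])
    d=T[:3,:3]@np.array([s[0],s[1],1]);o=T[:3,3]
    return o+d*(z-o[2])/d[2]
def pt(c,u,v):
    s=slopes(c,u,v);z=float(c['z_map'][int(round(v)),int(round(u))])
    T=np.array(c['world_from_camera']);return T[:3,:3]@np.array([s[0]*z,s[1]*z,z])+T[:3,3]
def proj(c,P):
    T=np.array(c['world_from_camera']);q=T[:3,:3].T@(np.array(P)-T[:3,3]);s=q[:2]/q[2];s=s*(1+c['k1']*(s@s))
    return c['fx']*s[0]+c['cx'],c['fy']*s[1]+c['cy']
E
python3 - <<'E'
from h import *
np.set_printoptions(precision=2,suppress=True)
for n in('scene','top'):
    c=cap(n,n+'0.png');print(n,c['fx'],c['k1'],c['world_from_camera'])
print(env.read_state())
E
```

```text
scene 624.4250340688804 -0.11098237052395314 [[   0.42    0.78   -0.46 1278.81]
 [   0.91   -0.36    0.22 -345.86]
 [   0.     -0.51   -0.86 1286.16]
 [   0.      0.      0.      1.  ]]
top 461.20910105287874 -0.056229337761911774 [[ -0.01  -1.     0.06 546.48]
 [ -1.     0.01   0.03 -33.01]
 [ -0.03  -0.06  -1.   948.24]
 [  0.     0.     0.     1.  ]]
{'clock': 0.1, 'joint_pos': array([-1.23,  0.6 , -0.  ,  1.6 ,  0.  ,  0.94, -0.08]), 'qd': array([ 0.,  0.,  0.,  0.,  0., -0.,  0.]), 'effort': array([  0.01, -77.8 ,   1.57, -25.86,   0.01,   0.01,   0.  ]), 'ee_pos': array([293.36, 662.53, 230.5 ]), 'ee_rot': array([ 0.69,  0.15,  0.69, -0.15]), 'force': array([ 0.49, -0.56, -0.38]), 'ft_torque': array([-0.05, -0.04, -0.01]), 'gripper_width': 85.77457527052435}
```

View pics/scene0.png

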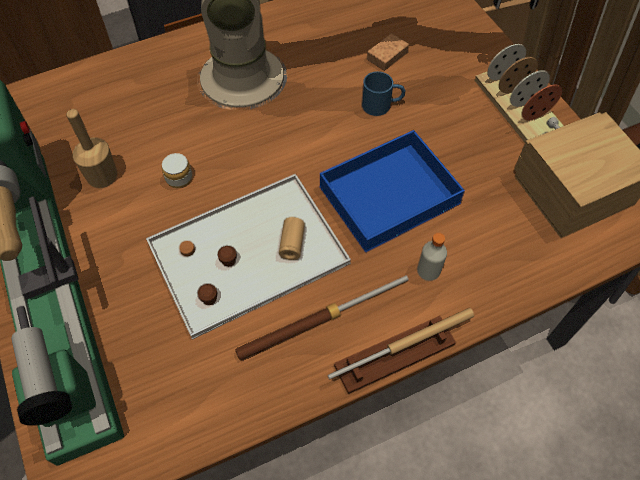

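View pics/top0.png

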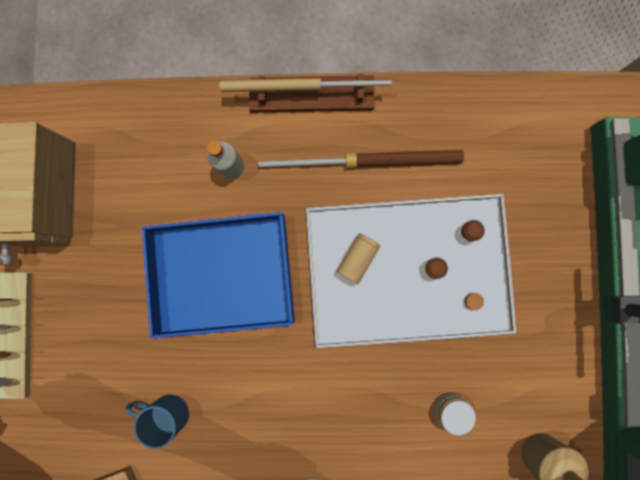

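The scene view shows dark knobs at about (228,256) and (208,294), the spacer at (291,238), and the stub at (187,248). In the top view the knobs are at (436,268) and (473,231), the spacer at (358,259), the stub at (474,302) and the tote at (218,275). The arm is out of view. Next I measure positions.

Run:
```python
from h import *
np.set_printoptions(precision=1,suppress=True)
for n in('top','scene'):
    c=cap(n);b=cv2.cvtColor(c['img'],cv2.COLOR_RGB2HSV)
    # tray roi: depth points by height in tray
    H,W=480,640
    P=np.zeros((H,W,3))
    for v in range(H):
        for u in range(W):
            if c['z_map'][v,u]>0:P[v,u]=pt(c,u,v)
    np.save(n+'P.npy',P)
    # tray floor mask: low sat bright
    m=((b[...,1]<60)&(b[...,2]>130)).astype(np.uint8)
    m[P[...,2]>60]=0
    k,l,s,ce=cv2.connectedComponentsWithStats(m)
    i=1+np.argmax(s[1:,4]);cnt=cv2.findContours((l==i).astype(np.uint8),cv2.RETR_EXTERNAL,cv2.CHAIN_APPROX_SIMPLE)[0][0]
    print(n,'tray',s[i]);roi=cv2.fillPoly(np.zeros((H,W),np.uint8),[cnt],1)
    fl=P[(l==i)];print('floor z med',np.median(fl[:,2]))
    o=((roi==1)&(b[...,1]>80)).astype(np.uint8)
    o=cv2.morphologyEx(o,cv2.MORPH_OPEN,np.ones((3,3)))
    k,l,s,ce=cv2.connectedComponentsWithStats(o)
    for j in range(1,k):
        if s[j,4]<60: continue
        q=P[l==j];q=q[q[:,2]>0]
        hi=np.percentile(q[:,2],95);t=q[q[:,2]>hi-6]
        print(s[j,4],ce[j],'hsv',b[l==j].mean(0),'z95',hi,'topmean',t.mean(0),'rng',q.min(0),q.max(0), 'ray34',ray(c,*ce[j],34))
    m=((b[...,0]>100)&(b[...,0]<125)&(b[...,1]>150)).astype(np.uint8)
    k,l,s,ce=cv2.connectedComponentsWithStats(m);i=1+np.argmax(s[1:,4])
    q=P[l==i];r=q[q[:,2]>50];print('tote rim',cv2.minAreaRect(r[:,:2].astype(np.float32)),np.median(q[:,2]),r[:,2].max())
```

```text
top tray [   34     0   500    83 31313]
floor z med -751.8753703747589
tote rim ((540.3399047851562, 185.59750366210938), (216.136962890625, 278.7942810058594), 5.17307710647583) 7.051631305983051 65.95738681208991
scene tray [  322   297   318   183 24843]
floor z med -748.1448351556683
tote rim ((544.5087280273438, 187.3013153076172), (224.64622497558594, 282.9654846191406), 5.207653522491455) 9.68980920432341 69.64452147386123
```

Run:
```python
from h import *
np.set_printoptions(precision=1,suppress=True)
for n in('top','scene'):
    c=cap(n,n+'1.png');b=cv2.cvtColor(c['img'],cv2.COLOR_RGB2HSV)
    P=np.load(n+'P.npy');H,W=480,640
    m=((b[...,1]<60)&(b[...,2]>110)&(P[...,2]>-20)&(P[...,2]<40)&(P[...,1]<60)&(P[...,0]>300)&(P[...,0]<720)).astype(np.uint8)
    k,l,s,ce=cv2.connectedComponentsWithStats(m)
    i=1+np.argmax(s[1:,4]);cnt=max(cv2.findContours((l==i).astype(np.uint8),cv2.RETR_EXTERNAL,cv2.CHAIN_APPROX_SIMPLE)[0],key=cv2.contourArea)
    roi=cv2.fillPoly(np.zeros((H,W),np.uint8),[cnt],1)
    fl=P[(l==i)];print(n,'floor z med',np.median(fl[:,2]),cv2.minAreaRect(fl[:,:2].astype(np.float32)))
    o=((roi==1)&(b[...,1]>90)).astype(np.uint8)
    k,l,s,ce=cv2.connectedComponentsWithStats(o)
    for j in range(1,k):
        if s[j,4]<60: continue
        q=P[l==j];q=q[q[:,2]>8]
        hi=np.percentile(q[:,2],95);t=q[q[:,2]>hi-6]
        print(s[j,4],ce[j],'hsv',b[l==j].mean(0),'z95',hi,'topmean',t.mean(0),'rng',q.min(0),q.max(0),'rect',cv2.minAreaRect(q[:,:2].astype(np.float32)),'ray34',ray(c,*ce[j],34))
```

```text
top floor z med 5.893106327516591 ((546.78955078125, -199.642578125), (288.9060363769531, 413.4141540527344), 3.6101555824279785)
321 [472.4 230.2] hsv [ 10.7 151.7  98.3] z95 50.875637406192936 topmean [ 623.2 -317.3   48.2] rng [ 605.8 -336.4   31.4] [ 641.6 -297.2   52.4] rect ((623.5330810546875, -316.2618713378906), (35.97029495239258, 38.26723098754883), 16.926029205322266) ray34 [ 624.1 -318.6   34. ]
1033 [358.  258.1] hsv [ 18.1 108.7 167.9] z95 58.698275345109785 topmean [569.9 -90.8  56.1] rng [ 524.3 -129.3   36. ] [616.3 -50.7  60.7] rect ((570.6663818359375, -89.889404296875), (45.83224105834961, 86.05136108398438), 59.06352615356445) ray34 [571.1 -90.6  34. ]
319 [436.  267.9] hsv [ 10.7 150.3 100.9] z95 51.58595565290641 topmean [ 549.6 -243.2   48.6] rng [ 532.4 -261.7   40.3] [ 567.6 -222.5   53.3] rect ((549.9873657226562, -242.0991668701172), (35.179039001464844, 39.264732360839844), 0.07105979323387146) ray34 [ 550.2 -244.4   34. ]
224 [473.8 301.1] hsv [ 13.9 144.4 157.6] z95 26.705535492322234 topmean [ 483.3 -321.    24.1] rng [ 467.6 -337.8    9.4] [ 497.6 -3
[... 701 characters left out ...]
6] rect ((486.4051818847656, -322.27642822265625), (34.444549560546875, 36.56610107421875), 53.65699768066406) ray34 [ 496.3 -322.6   34. ]
292 [226.9 255.4] hsv [ 11.3 169.4  74.8] z95 51.595224102514926 topmean [ 555.5 -243.7   49. ] rng [ 535.8 -265.1    8.8] [ 576.6 -224.    55.8] rect ((556.1975708007812, -244.4588623046875), (40.4508056640625, 41.282257080078125), 1.6596052646636963) ray34 [ 554.  -244.1   34. ]
317 [207.3 293.8] hsv [ 10.3 168.9  75.1] z95 52.77976296264842 topmean [ 627.6 -318.8   49.8] rng [ 610.3 -339.3    8.5] [ 649.3 -297.8   56. ] rect ((628.8248901367188, -318.21435546875), (40.663963317871094, 39.51055908203125), 74.62307739257812) ray34 [ 627.7 -318.4   34. ]
```

Run:
```python
from h import *
np.set_printoptions(precision=0,suppress=True,linewidth=250)
a=cv2.imread('pics/scene1.png')[210:270,265:325];b=cv2.imread('pics/top1.png')[225:295,325:395]
cv2.imwrite('pics/z1.png',np.hstack([cv2.resize(a,(400,400),interpolation=cv2.INTER_CUBIC),cv2.resize(b,(400,400),interpolation=cv2.INTER_CUBIC)]))
P=np.load('sceneP.npy');
# coordinate along axis
d=np.array([.857,-.515]);
s=(P[240:266,275:305,:2]-np.array([572,-90.5]))@d
print(s);print(P[240:266,275:305,2])
c=cap('scene');print(proj(c,[572+.857*45,-90.5-.515*45,31]),proj(c,[572-.857*45,-90.5+.515*45,31]))
```

```text
[[  -6.   -3.   -6.   -5.   -7.   -7.   16.   18.   20.   18.   19.   21.   22.   21.   20.   21.   20.   19.   19.   18.   18.   14.   18.   15.   15.   11.    8.    6.  -12.  -12.]
 [  -2.   -6.   -5.   -2.   -1.   -5.   17.   19.   20.   23.   20.   24.   21.   24.   23.   24.   21.   24.   22.   21.   20.   20.   18.   17.   17.   15.   11.    8.  -12.  -11.]
 [   0.   -2.    2.   -0.   -2.   19.   23.   24.   26.   25.   25.   26.   27.   27.   26.   25.   25.   26.   26.   27.   21.   22.   20.   22.   16.   16.   15.   12.   -8.   -8.]
 [   1.    5.    2.    4.    0.   20.   23.   25.   27.   29.   27.   29.   27.   31.   28.   27.   28.   29.   27.   29.   27.   26.   25.   25.   22.   17.   17.   13.   -3.   -5.]
 [   5.    6.    6.    3.    6.   24.   28.   29.   31.   31.   30.   30.   30.   31.   33.   32. -537.   30.   29.   30.   31.   26.   27.   24.   23.   23.   18.   12.   -1.   -3.]
 [   9.    8.    8.    7.    7.   27.   31.   29.   34.   33.   36.   34.   37.   37.   37.   36.   33.   33.   33.   31.   31.   30.   30.   27.   27.   27.   21.   14.    2.    1.]
 [
[... 6285 characters left out ...]
4.  6.  8.  5.  4.  5.  8. 10.  5.  2.  5.  7.  6.  9.  3.  8.  1.  8.  6.  3.]
 [ 5.  9.  9.  5. 10.  7.  5.  7.  6.  3.  2.  4.  6.  4.  5. 12.  4.  3.  1.  9.  6.  5.  4. 11.  7.  5.  8.  6.  9. 10.]
 [ 7.  2.  5.  6.  7.  5.  7.  4.  4.  1.  3.  8.  9.  4.  7.  9.  9.  2.  3.  6.  7. 10. -4.  3. 10.  3. 10.  7.  7.  3.]
 [ 6.  6.  5.  4.  2.  3.  8.  6.  1.  8.  3.  4.  4.  5.  9.  3.  3.  5.  7.  1.  5.  3.  6.  1.  8.  4.  7.  5.  9.  9.]
 [ 4.  5.  6.  5.  4.  7.  3.  6.  9.  7.  8.  7.  7.  4.  5.  3.  2.  6.  4.  5.  1.  6.  3.  8.  3.  8. -4.  2.  3.  4.]]
(np.float64(288.68144339502413), np.float64(254.7585656413582)) (np.float64(293.6987227619696), np.float64(221.92968242776575))
```

View pics/z1.png

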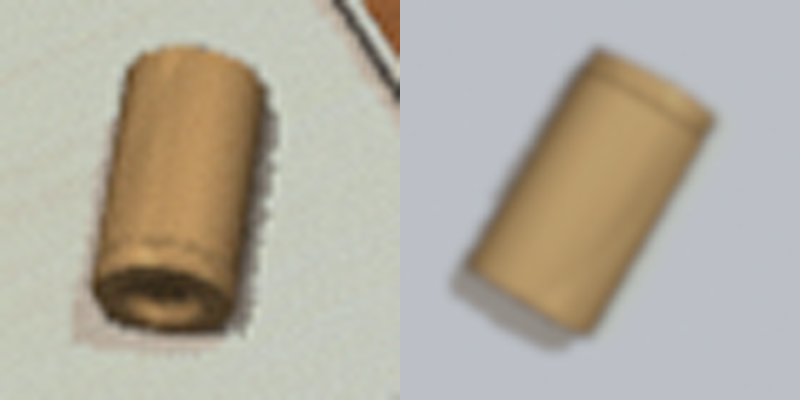

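The near (+x,-y) end's recess floor lies only about 5 mm behind its face: s≈41 against s≈46 at heights 27–33. That makes it the dimple, so the deep hole should be at the -x,+y end. I'll confirm once it's held. Now moving to the knobs.

```bash
cat >> h.py <<'E'
from scipy.spatial.transform import Rotation as R
import json
def st():
    s=env.read_state();q=s['ee_rot'];r=R.from_quat([q[1],q[2],q[3],q[0]]).as_matrix()
    np.set_printoptions(precision=3,suppress=True)
    print('t',round(s['clock'],2),'q',s['joint_pos'],'p',s['ee_pos'],'x',r[:,0],'y',r[:,1],'F',s['force'],'w',s['gripper_width'])
    open('log.jsonl','a').write(json.dumps([list(map(float,s['joint_pos'])),list(map(float,s['ee_pos'])),list(map(float,s['ee_rot']))])+'\n')
    return s,r
E
python3 -c "
from h import *
st()"
python3 -m jog '{"xyz":[[5,-3,0],[5,-3,0],[5,-4,0],[4,-5,0],[3,-5,0],[0,-6,0],[0,-6,0],[0,-6,0],[0,-6,0],[0,-6,0],[0,-6,0],[0,-6,0]],"delta_rot":[[0,0,0],[0,0,0],[0,0,0],[0,0,0],[0,0,0],[0,0,0],[0,0,0],[0,0,0],[0,0,0],[0,0,0],[0,0,0],[0,0,0]],"jaw":[100,100,100,100,100,100,100,100,100,100,100,100]}' 40
python3 -c "
from h import *
st()"
```

```text
t 0.35 q [-1.231  0.6   -0.002  1.6    0.002  0.943 -0.08 ] p [293.49  662.829 231.064] x [-0. -0. -1.] y [ 0.405  0.914 -0.   ] F [ 0.16  -0.214  0.35 ] w 85.31282144362794
clock: 1.85
ee_pos: [512.9, 31.7, 231.0]
ee_rot: [0.693, 0.145, 0.691, -0.142]
force: [1.3, 0.1, 0.3]
gripper_width: 84.9
t 1.85 q [-0.175  0.347  0.006  2.081 -0.007  0.71   0.998] p [512.948  31.685 230.982] x [ 0.003  0.003 -1.   ] y [0.397 0.918 0.004] F [1.296 0.116 0.284] w 84.90519881791784
```

```bash
python3 -m jog '{"xyz":[[0.8,-5.5,0],[0.8,-5.5,0],[0.8,-5.5,0],[0.8,-5.5,-2],[0.7,-5.5,-4],[0,0,-4]],"delta_rot":[[0,0,0],[0,0,0],[0,0,0],[0,0,0],[0,0,0],[0,0,0]],"jaw":[100,100,100,100,100,100]}'
python3 -c "
from h import *
st()
cap('top','t2.png');cap('scene','s2.png')"
```

```text
clock: 2.6
ee_pos: [553.5, -253.6, 137.5]
ee_rot: [0.697, 0.146, 0.686, -0.145]
force: [0.1, 0.6, -0.7]
gripper_width: 85.5
t 2.6 q [ 0.317  0.572  0.032  1.967 -0.037  0.589  1.529] p [ 553.451 -253.624  137.483] x [ 0.015 -0.002 -1.   ] y [0.403 0.915 0.004] F [ 0.103  0.641 -0.669] w 85.46720201027722
```

View pics/s2.png

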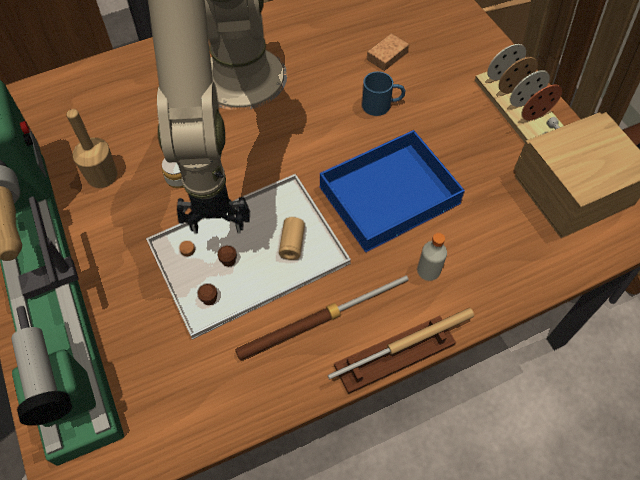

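The gripper is open at (214,212), just above the near knob at (228,256). I correct x and y, then descend.

```bash
python3 -m jog '{"xyz":[[-0.1,0.5,-3],[-0.1,0.5,-3],[0,0,-1],[0,0,0]],"delta_rot":[[0,0.015,0],[0,0,0],[0,0,0],[0,0,0]],"jaw":[100,100,100,100]}'
python3 -c "
from h import *
st()"
```

```text
clock: 3.2
ee_pos: [552.2, -236.3, 68.1]
ee_rot: [0.691, 0.144, 0.694, -0.142]
force: [-0.4, -0.4, 0.2]
gripper_width: 85.3
t 3.2 q [ 0.294  0.671  0.025  2.01  -0.038  0.466  1.511] p [ 552.152 -236.256   68.102] x [-0.004  0.003 -1.   ] y [0.396 0.918 0.001] F [-0.39  -0.433  0.188] w 85.33502435562824
```

```bash
python3 -m jog '{"xyz":[[0,-0.7,-2],[0,0,-2],[0,0,-1.3],[0,0,0]],"delta_rot":[[0,0,0],[0,0,0],[0,0,0],[0,0,0]],"jaw":[100,100,100,100]}'
python3 -c "
from h import *
st()"
```

```text
clock: 3.7
ee_pos: [554.2, -245.6, 15.7]
ee_rot: [0.693, 0.143, 0.692, -0.143]
force: [-0.8, -0.2, 1.2]
gripper_width: 85.2
t 3.7 q [ 0.312  0.755  0.018  2.018 -0.037  0.367  1.522] p [ 554.23  -245.573   15.689] x [ 0.002  0.    -1.   ] y [0.397 0.918 0.001] F [-0.773 -0.15   1.225] w 85.16343382480477
```

```bash
python3 -m jog '{"xyz":[[-0.2,0.1,-0.4],[0,0,0],[0,0,0],[0,0,0],[0,0,0],[0,0,0]],"delta_rot":[[0,0,0],[0,0,0],[0,0,0],[0,0,0],[0,0,0],[0,0,0]],"jaw":[100,20,20,20,20,20]}' 40
python3 -c "
from h import *
st()"
```

```text
clock: 4.45
ee_pos: [552.9, -245.0, 13.3]
ee_rot: [0.694, 0.143, 0.691, -0.143]
force: [0.1, 0.5, 0.1]
gripper_width: 42.1
t 4.45 q [ 0.312  0.758  0.018  2.023 -0.037  0.357  1.522] p [ 552.921 -245.047   13.344] x [ 0.004 -0.001 -1.   ] y [0.397 0.918 0.001] F [0.095 0.472 0.103] w 42.11003141413087
```

```bash
python3 -m jog '{"xyz":[[0,0,3],[0,0,5],[0,0,3],[0,2,1],[0,5,0],[0,5,0],[0,5,0],[0,5,0],[0,5,0],[0,5,0],[0,3,0],[0,0,0]],"delta_rot":[[0,0,0],[0,0,0],[0,0,0],[0,0,0],[0,0,0],[0,0,0],[0,0,0],[0,0,0],[0,0,0],[0,0,0],[0,0,0],[0,0,0]],"jaw":[20,20,20,20,20,20,20,20,20,20,20,20]}'
python3 -c "
from h import *
st()
cap('scene','s3.png')"
```

```text
clock: 5.95
ee_pos: [543.2, 128.1, 128.8]
ee_rot: [0.69, 0.141, 0.696, -0.14]
force: [-0.3, -0.2, -0.5]
gripper_width: 42.1
t 5.95 q [-0.389  0.545  0.084  2.074 -0.095  0.532  0.936] p [543.201 128.089 128.825] x [-0.007  0.003 -1.   ] y [ 0.39   0.921 -0.   ] F [-0.263 -0.164 -0.471] w 42.13618231384219
```

View pics/s3.png

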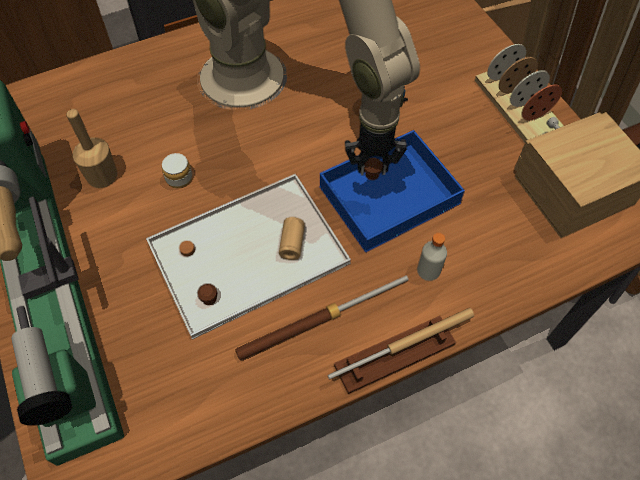

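The knob is held at (373,170), over the tote. Lowering it now.

```bash
python3 -m jog '{"xyz":[[0,0,-4],[0,0,-4],[0,0,-1.5],[0,0,-1],[0,0,0]],"delta_rot":[[0,0,0],[0,0,0],[0,0,0],[0,0,0],[0,0,0]],"jaw":[20,20,20,20,20]}'
python3 -c "
from h import *
st()"
```

```text
clock: 6.62
ee_pos: [542.3, 123.0, 21.4]
ee_rot: [0.69, 0.142, 0.695, -0.143]
force: [0.3, 0.2, -0.1]
gripper_width: 41.8
t 6.62 q [-0.356  0.72   0.048  2.128 -0.115  0.303  0.955] p [542.34  123.016  21.365] x [-0.007  0.    -1.   ] y [ 0.395  0.919 -0.003] F [ 0.299  0.209 -0.129] w 41.81276915874514
```

```bash
python3 -m jog '{"xyz":[[0,0,-0.4],[0,0,-0.2],[0,0,0],[0,0,0],[0,0,0],[0,0,2],[0,0,5],[0,0,5],[0,0,0]],"delta_rot":[[0,0,0],[0,0,0],[0,0,0],[0,0,0],[0,0,0],[0,0,0],[0,0,0],[0,0,0],[0,0,0]],"jaw":[20,20,100,100,100,100,100,100,100]}'
python3 -c "
from h import *
st()"
```

```text
clock: 7.75
ee_pos: [543.5, 123.3, 140.8]
ee_rot: [0.691, 0.143, 0.694, -0.142]
force: [-0.0, 0.1, -1.1]
gripper_width: 85.5
t 7.75 q [-0.39   0.526  0.095  2.07  -0.095  0.553  0.938] p [543.509 123.302 140.794] x [-0.004  0.001 -1.   ] y [ 0.395  0.919 -0.   ] F [-0.032  0.141 -1.105] w 85.51246650479831
```

```bash
python3 -m jog '{"xyz":[[0.9,-5,0],[0.9,-5,0],[0.9,-5,0],[0.9,-5,0],[0.9,-5,0],[0.9,-5,0],[0.9,-5,0],[0.9,-5,0],[1,-3,0],[0,0,0]],"delta_rot":[[0,0,0],[0,0,0],[0,0,0],[0,0,0],[0,0,0],[0,0,0],[0,0,0],[0,0,0],[0,0,0],[0,0,0]],"jaw":[100,100,100,100,100,100,100,100,100,100]}'
python3 -c "
from h import *
st();c=cap('scene','s4.png')"
```

```text
clock: 9.0
ee_pos: [622.0, -317.8, 130.8]
ee_rot: [0.688, 0.142, 0.698, -0.14]
force: [-0.7, -0.2, 0.5]
gripper_width: 85.4
t 9.0 q [ 0.364  0.679  0.043  1.736 -0.04   0.741  1.599] p [ 621.965 -317.756  130.764] x [-0.012  0.006 -1.   ] y [0.39  0.921 0.   ] F [-0.732 -0.156  0.492] w 85.42440557295905
```

View pics/s4.png

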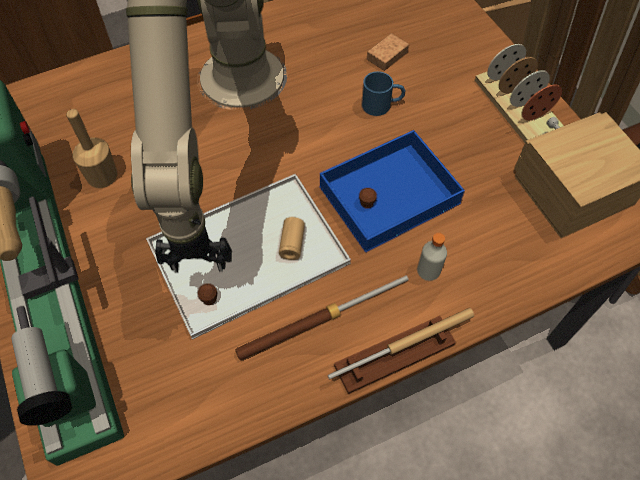

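Knob 1 is standing in the tote at (368,197). The gripper is above knob 2, which is at (208,293). Descending.

```bash
python3 -m jog '{"xyz":[[0.3,0,-4],[0,0,-3],[0,0,-1],[0,0,0]],"delta_rot":[[0,0,0],[0,-0.01,0],[0,0,0],[0,0,0]],"jaw":[100,100,100,100]}'
python3 -c "
from h import *
st()"
```

```text
clock: 9.55
ee_pos: [624.5, -309.2, 47.6]
ee_rot: [0.691, 0.142, 0.696, -0.135]
force: [-0.3, -0.3, 0.2]
gripper_width: 85.7
t 9.55 q [ 0.366  0.78   0.026  1.782 -0.048  0.589  1.602] p [ 624.509 -309.171   47.623] x [-0.005  0.011 -1.   ] y [0.384 0.923 0.008] F [-0.346 -0.26   0.207] w 85.70497694878165
```

```bash
python3 -m jog '{"xyz":[[0.1,-0.8,0],[0,0,-2],[0,0,-1.0],[0,0,0]],"delta_rot":[[-0.01,0,0],[0,0,0],[0,0,0],[0,0,0]],"jaw":[100,100,100,100]}'
python3 -c "
from h import *
st()"
```

```text
clock: 10.05
ee_pos: [627.0, -317.6, 18.1]
ee_rot: [0.693, 0.137, 0.694, -0.139]
force: [-0.7, 0.4, -0.1]
gripper_width: 85.0
t 10.05 q [ 0.368  0.822  0.031  1.782 -0.041  0.539  1.603] p [ 627.007 -317.638   18.146] x [-0.002 -0.001 -1.   ] y [ 0.383  0.924 -0.002] F [-0.699  0.435 -0.088] w 85.01140374477953
```

```bash
python3 -m jog '{"xyz":[[-0.1,0,-0.5],[0,0,0],[0,0,0],[0,0,0],[0,0,0],[0,0,0]],"delta_rot":[[0,0,0],[0,0,0],[0,0,0],[0,0,0],[0,0,0],[0,0,0]],"jaw":[100,20,20,20,20,20]}' 40
python3 -c "
from h import *
st()"
python3 -m jog '{"xyz":[[0,0,3],[0,0,5],[0,0,3],[0,2,1],[-0.8,5,0],[-0.8,5,0],[-0.8,5,0],[-0.8,5,0],[-0.8,5,0],[-0.8,5,0],[-0.8,5,0],[-0.8,5,0]],"delta_rot":[[0,0,0],[0,0,0],[0,0,0],[0,0,0],[0,0,0],[0,0,0],[0,0,0],[0,0,0],[0,0,0],[0,0,0],[0,0,0],[0,0,0]],"jaw":[20,20,20,20,20,20,20,20,20,20,20,20]}'
python3 -c "
from h import *
st()"
```

```text
clock: 10.8
ee_pos: [626.3, -318.0, 13.8]
ee_rot: [0.693, 0.138, 0.694, -0.139]
force: [0.6, 0.7, -0.7]
gripper_width: 42.4
t 10.8 q [ 0.369  0.827  0.031  1.785 -0.041  0.53   1.603] p [ 626.349 -317.951   13.782] x [-0.    -0.002 -1.   ] y [ 0.383  0.924 -0.002] F [ 0.64  0.74 -0.75] w 42.39413351300586
clock: 12.3
ee_pos: [551.1, 122.9, 129.3]
ee_rot: [0.69, 0.138, 0.697, -0.138]
force: [0.5, -0.5, -0.3]
gripper_width: 42.4
t 12.3 q [-0.378  0.551  0.088  2.056 -0.098  0.547  0.961] p [551.121 122.888 129.319] x [-0.011  0.002 -1.   ] y [ 0.382  0.924 -0.002] F [ 0.494 -0.545 -0.301] w 42.38107760803101
```

```bash
python3 -m jog '{"xyz":[[0,5,0],[0,5,0],[-0.3,1.5,0],[0,0,-3],[0,0,-4],[0,0,-2],[0,0,-0.7],[0,0,0]],"delta_rot":[[0,0,0],[0,0,0],[0,0,0],[0,0,0],[0,0,0],[0,0,0],[0,0,0],[0,0,0]],"jaw":[20,20,20,20,20,20,20,20]}'
python3 -c "
from h import *
st();cap('scene','s5.png')"
```

```text
clock: 13.3
ee_pos: [535.5, 251.2, 24.8]
ee_rot: [0.687, 0.132, 0.702, -0.134]
force: [-0.4, -0.9, -0.1]
gripper_width: 41.9
t 13.3 q [-0.571  0.737  0.064  2.037 -0.142  0.389  0.802] p [535.489 251.163  24.811] x [-0.02   0.001 -1.   ] y [ 0.369  0.929 -0.007] F [-0.448 -0.914 -0.051] w 41.905167477216956
```

View pics/s5.png

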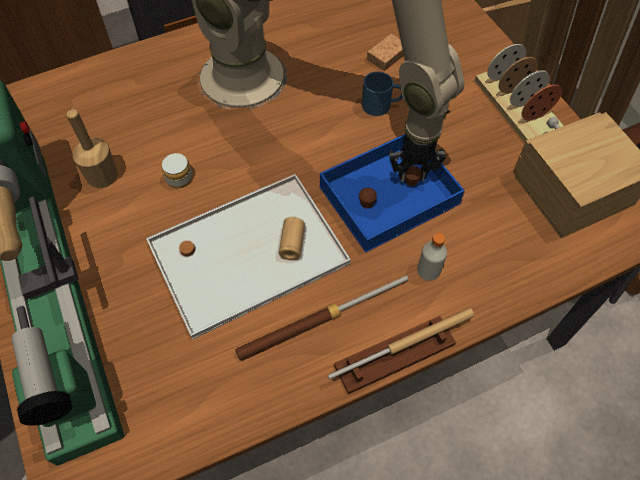

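The knob is at (413,176), inside the tote and clear of both the walls and knob 1. Setting it down.

```bash
python3 -m jog '{"xyz":[[0,0,-0.6],[0,0,-0.3],[0,0,0],[0,0,0],[0,0,0],[0,0,2],[0,0,5],[0,0,5],[0,0,0]],"delta_rot":[[0,0,0],[0,0,0],[0,0,0],[0,0,0],[0,0,0],[0,0,0],[0,0,0],[0,0,0],[0,0,0]],"jaw":[20,20,100,100,100,100,100,100,100]}'
python3 -c "
from h import *
st();
d=[json.loads(l) for l in open('log.jsonl')];print(len(d))"
```

```text
clock: 14.48
ee_pos: [536.7, 251.4, 141.1]
ee_rot: [0.688, 0.133, 0.701, -0.133]
force: [1.0, -0.3, -1.0]
gripper_width: 85.2
t 14.47 q [-0.602  0.563  0.11   1.983 -0.12   0.616  0.781] p [536.667 251.376 141.072] x [-0.017  0.003 -1.   ] y [ 0.37   0.929 -0.004] F [ 1.047 -0.264 -0.979] w 85.16795585657326
16
```

```bash
cat > kin.py <<'E'
import numpy as np, json
from itertools import product
from scipy.optimize import least_squares
from scipy.spatial.transform import Rotation as R
D=[json.loads(l) for l in open('log.jsonl')]
def rx(a,ax):return R.from_rotvec(a*np.eye(3)[ax]).as_matrix()
def fk(q,s,p):
    # p: h,a,b,c, ex2 (shoulder off), e (elbow x before), f (elbow x after), w (wrist x), q1off,q7off, tooloff
    h,a,b,c,x1,e,f,w,o1,o7=p[:10]
    T=rx(s[0]*q[0]+o1,2);pos=T@[x1,0,h]
    T=T@rx(q[1],1);T=T@rx(s[1]*q[2],2);pos=pos+T@[e,0,a]
    T=T@rx(q[3],1);pos=pos+T@[f,0,0];T=T@rx(s[2]*q[4],2);pos=pos+T@[0,0,b]
    T=T@rx(q[5],1);T=T@rx(s[3]*q[6]+o7,2);pos=pos+T@[0,0,c]+0
    pos=pos+ (T@rx(-s[3]*q[6]-o7,2))@[w,0,0]
    return pos,T   # T z = approach, columns: tool x = T z
def tool(T): # tool x=approach ; tool y = T y
    return np.c_[T[:,2],T[:,1],-T[:,0]]
def res(p,s):
    o=[]
    for q,x,w in D:
        pos,T=fk(q,s,p);M=R.from_quat([w[1],w[2],w[3],w[0]]).as_matrix()
        o+=list(pos-np.array(x))+list(((tool(T)-M)*300).ravel())
    return np.array(o)
def fit():
    best=None
    for s in product([-1],[1,-1],[1,-1],[1,-1]):
      for o7 in (0,1.57,3.14,-1.57):
        r=least_squares(res,[300,400,400,250,0,0,0,0,0,o7],args=(s,),method='trf',x_scale=[100]*8+[1,1],max_nfev=200)
        if best is None or r.cost<best[0]:best=(r.cost,s,r.x)
    return best
if __name__=='__main__':
    np.set_printoptions(precision=3,suppress=True)
    b=fit();print(b);r=res(b[2],b[1]).reshape(-1,12);print(abs(r).max(0))
    np.save('kin.npy',np.r_[b[1],b[2]])
E
python3 kin.py
```

```text
(np.float64(186.10399173587797), (-1, -1, -1, -1), array([243.326, 644.351, 439.036, 285.308, -45.825,   2.318,  -0.983,
       -49.537,  -0.084,   1.487]))
[ 3.602 12.974  1.377  0.275  0.006  0.002  0.509  0.002  0.004  0.
  0.489  0.214]
```

```bash
python3 - <<'E'
s=open('kin.py').read()
s=s.replace("h,a,b,c,x1,e,f,w,o1,o7=p[:10]","h,a,b,c,x1,e,f,w,o1,o7,y1,y2,y3=p[:13]")
s=s.replace("[x1,0,h]","[x1,y1,h]").replace("[e,0,a]","[e,y2,a]").replace("[0,0,b]","[0,y3,b]")
s=s.replace("[300,400,400,250,0,0,0,0,0,o7]","[300,400,400,250,0,0,0,0,0,o7,0,0,0]").replace("[100]*8+[1,1]","[100]*8+[1,1,100,100,100]")
open('kin.py','w').write(s)
E
time python3 kin.py
```

```text
(np.float64(6.322686227852078e-25), (-1, -1, -1, -1), array([283.6  , 646.944, 442.251, 326.69 ,   0.   ,  -0.   ,   0.   ,
         0.   ,   0.   ,   1.571, -29.9  , -26.4  ,  -0.35 ]))
[0. 0. 0. 0. 0. 0. 0. 0. 0. 0. 0. 0.]
real	0m29.815s
user	0m29.343s
sys	0m0.140s
```

```bash
cat > plan.py <<'E'
import numpy as np
from kin import fk,tool,rx,R
K=np.load('kin.npy');S=K[:4];Pp=K[4:]
lo=np.array([-2.57,-.35,-1.29,.11,-1.05,.11,-2.63]);hi=np.array([2.57,1.97,1.29,2.56,4.19,1.86,2.63])
def F(q):
    p,T=fk(q,S,Pp);return p,tool(T)
def err(q,p,M):
    a,N=F(q);return np.r_[(p-a)/300,R.from_matrix(M@N.T).as_rotvec()]
def ik(q,p,M,it=30):
    q=np.clip(q,lo+.01,hi-.01)
    for _ in range(it):
        e=err(q,p,M)
        if np.abs(e).max()<1e-4:break
        J=np.array([(err(q,p,M)-err(q+1e-5*np.eye(7)[i],p,M))/1e-5 for i in range(7)]).T
        dq=J.T@np.linalg.solve(J@J.T+1e-5*np.eye(6),e)
        dq*=min(1,.15/np.abs(dq).max())
        q=np.clip(q+dq,lo+.005,hi-.005)
    return q,np.abs(err(q,p,M)).max()
E
cat > p1.py <<'E'
from plan import *
np.set_printoptions(precision=2,suppress=True)
q0=np.array([-0.602,0.563,0.11,1.983,-0.12,0.616,0.781])
c=np.array([572,-90.5,31.]);h0=np.arctan2(.515,-.857)
def Mat(x,y):return np.c_[x,y,np.cross(x,y)]
for sg in(1,-1):
    x=np.array([0,0,-1.]);y=sg*np.array([.515,.857,0])
    M=Mat(x,y)
    # reach grasp from q0 by yaw
    q=q0.copy();p0,N0=F(q)
    rv=R.from_matrix(M@N0.T).as_rotvec()
    for t in np.linspace(0,1,20):
        q,e=ik(q,p0+(np.array([560,-60,250])-p0)*t,R.from_rotvec(rv*t).as_matrix()@N0)
    print('sg',sg,q,e)
    qg=q
    for pos in([560,0,250],[650,-50,300],[560,-250,250],[560,200,300],[500,0,350]):
      for dphi in np.arange(-345,346,15):
        q=qg.copy();ok=0;pp=np.array([560,-60,250.])
        n=max(2,int(abs(dphi)/6))
        gp0=pp-19*x
        for t in np.linspace(0,1,n):
            Mt=rx(np.radians(dphi)*t,2)@M
            g=gp0+(np.array(pos)-gp0)*t
            q,e=ik(q,g+19*Mt[:,0],Mt);ok=max(ok,e)
            if e>.02:break
        if ok>.02: continue
        h=np.array([np.cos(h0+np.radians(dphi)),np.sin(h0+np.radians(dphi)),0]);k=np.cross(h,[0,0,1])
        g=np.array(pos,float)
        for t in np.linspace(0,1,20):
            Mt2=R.from_rotvec(k*t*np.pi/2).as_matrix()@Mt
            q,e=ik(q,g+19*Mt2[:,0],Mt2)
            if e>.02:break
        if t>.7: print(pos,'dphi',dphi,'az',round(np.degrees(h0)+dphi),'tilt reached',round(90*t),q)
E
time python3 p1.py
```

```text
sg 1 [-0.13  0.39  0.19  1.96 -0.1   0.8   1.14] 1.1826328451055209e-07
[560, 0, 250] dphi -90 az 59 tilt reached 71 [ 1.22  1.13 -1.29  2.26 -1.05  0.14  0.86]
[560, 0, 250] dphi -75 az 74 tilt reached 90 [ 1.08  1.15 -1.01  2.09 -1.05  0.8   1.06]
[560, 0, 250] dphi -60 az 89 tilt reached 90 [ 0.72  0.96 -0.47  1.93 -1.05  1.37  1.13]
[560, 0, 250] dphi -45 az 104 tilt reached 90 [ 0.44  0.96 -0.13  1.78 -0.97  1.72  1.18]
[560, 0, 250] dphi -30 az 119 tilt reached 90 [ 0.37  1.   -0.14  1.64 -0.81  1.86  1.12]
[560, 0, 250] dphi -15 az 134 tilt reached 90 [ 0.49  1.09 -0.53  1.49 -0.53  1.86  0.86]
[560, 0, 250] dphi 0 az 149 tilt reached 71 [ 0.22  0.93 -0.2   1.45 -0.37  1.86  1.13]
[560, 0, 250] dphi 15 az 164 tilt reached 66 [ 0.09  0.92 -0.12  1.41 -0.21  1.86  1.29]
[560, 0, 250] dphi 60 az 209 tilt reached 66 [-0.33  0.9   0.17  1.47  0.21  1.86  1.87]
[560, 0, 250] dphi 75 az 224 tilt reached 90 [-0.69  1.16  0.69  1.53  0.33  1.86  2.33]
[560, 0, 250] dphi 90 az 239 tilt reached 90 [-0.59  1.02  0.28  1.64  0.6   1.86  2.05]
[560, 0, 250] dphi 105 az 254 tilt reached 90 [
[... 3287 characters left out ...]
ched 90 [ 0.37  0.77  0.04  1.92 -0.99  1.86  1.21]
[500, 0, 350] dphi -30 az 119 tilt reached 90 [ 0.46  0.82 -0.24  1.77 -0.8   1.86  1.05]
[500, 0, 350] dphi -15 az 134 tilt reached 90 [ 0.58  0.93 -0.63  1.64 -0.57  1.86  0.8 ]
[500, 0, 350] dphi 75 az 224 tilt reached 90 [-0.79  1.02  0.79  1.68  0.38  1.86  2.39]
[500, 0, 350] dphi 90 az 239 tilt reached 90 [-0.7   0.86  0.4   1.78  0.59  1.86  2.12]
[500, 0, 350] dphi 105 az 254 tilt reached 90 [-0.62  0.78  0.11  1.9   0.78  1.86  1.95]
[500, 0, 350] dphi 120 az 269 tilt reached 90 [-0.56  0.73 -0.12  2.04  0.95  1.86  1.82]
sg -1 [ 0.89  0.84 -1.29  1.97  0.94  1.33  2.62] 0.7321176268059538
real	9m23.095s
user	9m9.496s
sys	0m0.203s
```

Kinematic model fits the logged poses exactly. Plan: top grasp, turn about +105° about z, then tilt 90° about the jaw axis. Now moving over the spacer.

```bash
python3 -m jog '{"xyz":[[0.5,-5,0],[0.5,-5,0],[0.5,-5,0],[0.5,-5,0],[0.5,-5,0],[0.5,-5,0],[0.4,-4,0],[0,0,0]],"delta_rot":[[0,0,-0.04],[0,-0.01,-0.04],[0,0,-0.04],[0,0,-0.04],[0,0,0],[0,0,0],[0,0,0],[0,0,0]],"jaw":[100,100,100,100,100,100,100,100]}'
python3 -c "
from h import *
s,r=st();print(np.degrees(np.arctan2(r[1,1],r[0,1])));cap('scene','s6.png');cap('top','t6.png')"
```

```text
clock: 15.48
ee_pos: [567.4, -97.7, 135.4]
ee_rot: [0.677, 0.189, 0.686, -0.188]
force: [-0.7, 0.9, 0.3]
gripper_width: 85.3
t 15.47 q [ 0.     0.554  0.107  2.027 -0.11   0.577  1.215] p [567.356 -97.657 135.38 ] x [-0.011  0.005 -1.   ] y [ 0.514  0.858 -0.002] F [-0.694  0.881  0.291] w 85.3366812635922
59.044836339924366
```

View pics/s6.png

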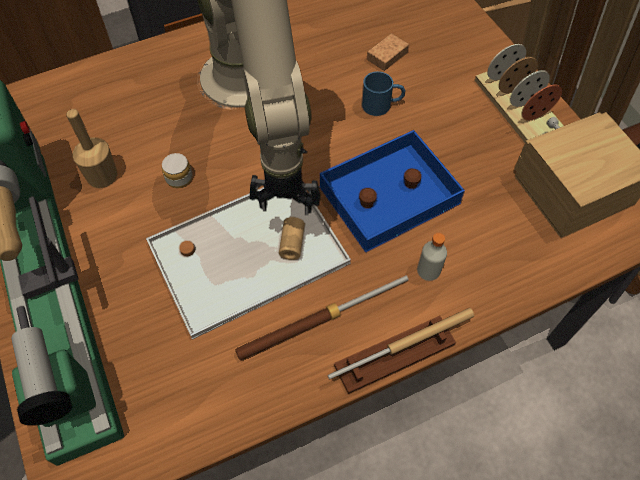

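Both knobs stand in the tote at (368,197) and (413,178). The gripper is above the spacer at (291,238). Descending.

```bash
python3 -m jog '{"xyz":[[0.2,0.3,-3],[0.2,0,-2],[0,0,-0.5],[0,0,0]],"delta_rot":[[0,0,0],[0,-0.008,0],[0,0,0],[0,0,0]],"jaw":[100,100,100,100]}'
python3 -c "
from h import *
st()"
```

```text
clock: 16.08
ee_pos: [571.4, -83.8, 78.4]
ee_rot: [0.68, 0.187, 0.685, -0.182]
force: [0.9, 0.8, -0.0]
gripper_width: 85.7
t 16.07 q [-0.     0.639  0.078  2.06  -0.127  0.452  1.221] p [571.382 -83.783  78.392] x [-0.004  0.009 -1.   ] y [0.503 0.864 0.006] F [ 0.872  0.809 -0.032] w 85.74909741596974
```

```bash
python3 -m jog '{"xyz":[[0,-0.7,0],[0,0,-2],[0,0,-2],[0,0,-1],[0,0,0]],"delta_rot":[[-0.008,0,-0.015],[0,0,0],[0,0,0],[0,0,0],[0,0,0]],"jaw":[100,100,100,100,100]}'
python3 -c "
from h import *
s,r=st();print(np.degrees(np.arctan2(r[1,1],r[0,1])))"
```

```text
clock: 16.7
ee_pos: [573.7, -91.8, 31.0]
ee_rot: [0.682, 0.19, 0.68, -0.19]
force: [0.5, 0.1, 0.0]
gripper_width: 85.4
t 16.7 q [ 0.012  0.717  0.072  2.076 -0.135  0.351  1.22 ] p [573.68  -91.767  30.983] x [ 0.002 -0.001 -1.   ] y [0.518 0.855 0.   ] F [0.474 0.081 0.002] w 85.42373279029141
58.78745057186428
```

```bash
python3 -m jog '{"xyz":[[-0.1,0.1,-1.5],[0,0,-0.5],[0,0,0],[0,0,0],[0,0,0],[0,0,0],[0,0,0],[0,0,0]],"delta_rot":[[0,0,0],[0,0,0],[0,0,0],[0,0,0],[0,0,0],[0,0,0],[0,0,0],[0,0,0]],"jaw":[100,100,100,30,30,30,30,30]}' 60
python3 -c "
from h import *
s,r=st()"
```

```text
clock: 17.7
ee_pos: [573.5, -90.9, 11.7]
ee_rot: [0.683, 0.19, 0.679, -0.19]
force: [0.4, 0.2, -1.2]
gripper_width: 50.4
t 17.7 q [ 0.016  0.748  0.064  2.083 -0.139  0.31   1.221] p [573.47  -90.855  11.704] x [ 0.004 -0.001 -1.   ] y [0.518 0.855 0.001] F [ 0.417  0.213 -1.186] w 50.42691749734924
```

```bash
python3 -m jog '{"xyz":[[0,0,2],[0,0,4],[0,0,5],[0,0,5],[0,0,5],[0,0,3],[0,0,0]],"delta_rot":[[0,0,0],[0,0,0],[0,0,0],[0,0,0],[0,0,0],[0,0,0],[0,0,0]],"jaw":[30,30,30,30,30,30,30]}'
python3 -c "
from h import *
st();cap('scene','s7.png')"
```

```text
clock: 18.58
ee_pos: [571.7, -91.1, 258.0]
ee_rot: [0.682, 0.19, 0.68, -0.191]
force: [0.2, 0.4, -1.8]
gripper_width: 50.5
t 18.57 q [-0.055  0.394  0.159  1.921 -0.081  0.829  1.172] p [571.675 -91.134 258.02 ] x [ 0.003 -0.001 -1.   ] y [0.519 0.855 0.   ] F [ 0.218  0.436 -1.817] w 50.47521603572497
```

View pics/s7.png

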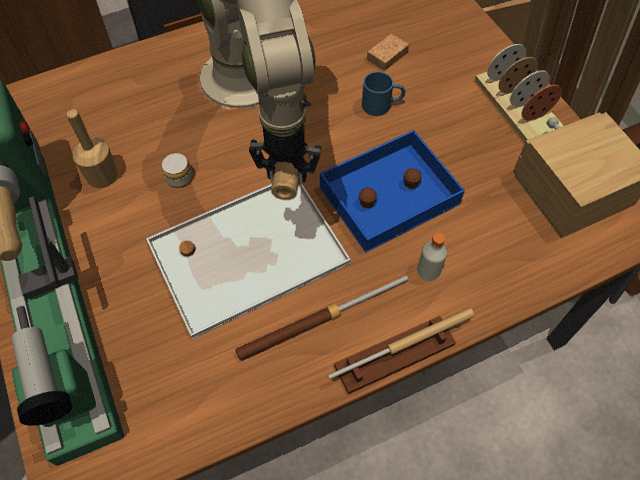

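The spacer is held at (285,185). Turning it about z.

```bash
python3 -m jog '{"xyz":[[0,0,0],[0,0,0],[0,0,0],[0,0,0],[0,0,0],[0,0,0],[0,0,0],[0,0,0],[0,0,0],[0,0,0],[0,0,0],[0,0,0]],"delta_rot":[[0,0,0.16],[0,0,0.16],[0,0,0.16],[0,0,0.16],[0,0,0.16],[0,0,0.16],[0,0,0.16],[0,0,0.16],[0,0,0.16],[0,0,0.16],[0,0,0.16],[0,0,0]],"jaw":[30,30,30,30,30,30,30,30,30,30,30,30]}'
cat > p2.py <<'E'
from plan import *
from h import st
s,r=st();q=s['joint_pos'];p,M=F(q)
print('model',p-s['ee_pos'])
y=r[:,1]; k=y-[0,0,y[2]];k/=np.linalg.norm(k)
h=np.cross([0,0,1],k) # k=h x z -> h = z x k
for sg in (1,):
    print('jaw az',np.degrees(np.arctan2(k[1],k[0])),'k',k,'approach final',-np.cross(k,[0,0,1]),h)
g=p-19*M[:,0]
for dz in(-45,-70):
  for dx,dy in((0,0),(-20,50),(0,-100),(50,0)):
    qq=q.copy();mx=0
    for t in np.linspace(0,1,16):
        Mt=R.from_rotvec(k*t*np.pi/2).as_matrix()@M
        qq,e=ik(qq,g+np.array([dx,dy,dz])*t+19*Mt[:,0],Mt);mx=max(mx,e)
    print(dx,dy,dz,qq,mx,Mt[:,0], g+[dx,dy,dz])
E
python3 p2.py
```

```text
clock: 20.12
ee_pos: [560.5, -89.0, 234.3]
ee_rot: [0.559, -0.418, 0.578, 0.421]
force: [0.6, 0.2, -1.1]
gripper_width: 50.3
t 20.12 q [ 0.359  0.446 -0.434  1.927  0.26   0.847  2.626] p [560.546 -89.    234.259] x [-0.024 -0.012 -1.   ] y [-0.955  0.295  0.02 ] F [ 0.573  0.214 -1.055] w 50.34767904762799
model [ 0. -0. -0.]
jaw az 162.8527448156853 k [-0.956  0.295  0.   ] approach final [-0.295 -0.956  0.   ] [-0.295 -0.956  0.   ]
0 0 -45 [-0.421  1.02   0.062  1.816  0.882  1.747  1.84 ] 8.631181272630477e-05 [-0.313 -0.949  0.019] [561.008 -88.767 208.252]
-20 50 -45 [-0.478  1.017  0.028  1.82   0.812  1.786  1.807] 8.631181272630477e-05 [-0.313 -0.949  0.019] [541.008 -38.767 208.252]
0 -100 -45 [-0.315  1.014  0.116  1.874  0.999  1.646  1.839] 8.631181272630477e-05 [-0.313 -0.949  0.019] [ 561.008 -188.767  208.252]
50 0 -45 [-0.406  1.048  0.082  1.696  0.915  1.784  1.929] 8.631181272630477e-05 [-0.313 -0.949  0.019] [611.008 -88.767 208.252]
0 0 -70 [-0.427  1.059  0.072  1.808  0.873  1.721  1.822] 8.631181272630477e-05 [-0.313 -0.949  0.019] [561.008 -88.767 183.252]
-20 50 -70 [-0.485  1.056  0.038  1.812  0.804  1.759  1.79 ] 8.631181272630477e-05 [-0.313 -0.949  0.019] [541.008 -38.767 183.252]
0 -100 -70 [-0.322  1.054  0.127  1.866  0.989  1.62   1.819] 8.631181272630477e-05 [-0.313 -0.949  0.019] [ 561.008 -188.767  183.252]
50 0 -70 [-0.412  1.084  0.092  1.688  0.904  1.761  1.912] 8.631181272630477e-05 [-0.313 -0.949  0.019] [611.008 -88.767 183.252]
```

```bash
python3 -m jog '{"xyz":[[0,0,0],[0,0,0],[0,0,0],[0,0,0],[0,0,0]],"delta_rot":[[-0.15,0.046,0],[-0.15,0.046,0],[-0.15,0.046,0],[-0.15,0.046,0],[0,0,0]],"jaw":[30,30,30,30,30]}'
python3 -c "
from h import *
st();cap('scene','s8.png')"
```

```text
clock: 20.75
ee_pos: [557.6, -92.4, 229.7]
ee_rot: [0.352, -0.522, 0.732, 0.26]
force: [-0.4, 0.1, -0.9]
gripper_width: 50.6
t 20.75 q [-0.119  0.576 -0.188  1.875  0.663  1.235  2.123] p [557.637 -92.417 229.651] x [-0.207 -0.582 -0.786] y [-0.948  0.319  0.013] F [-0.361  0.061 -0.89 ] w 50.581828935930744
```

View pics/s8.png

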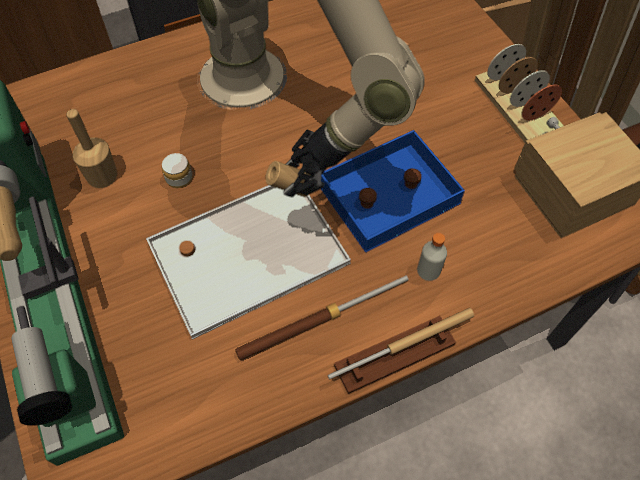

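The end that is turning up, at (273,175), shows a dark hole. Continuing the tilt.

```bash
python3 -m jog '{"xyz":[[0,0,0],[0,0,0],[0,0,0],[0,0,0],[0,0,0],[0,0,0],[0,0,0]],"delta_rot":[[-0.143,0.048,0],[-0.143,0.048,0],[-0.143,0.048,0],[-0.143,0.048,0],[-0.143,0.048,0],[-0.1,0.034,0],[0,0,0]],"jaw":[30,30,30,30,30,30,30]}'
python3 -c "
from h import *
st();c=cap('scene','s9.png');c=cap('top','t9.png')"
```

```text
clock: 21.68
ee_pos: [553.0, -107.0, 233.3]
ee_rot: [0.019, -0.569, 0.822, 0.011]
force: [-0.5, 0.7, -0.5]
gripper_width: 50.0
t 21.68 q [-0.396  0.956  0.043  1.803  0.854  1.757  1.876] p [ 553.047 -107.03   233.316] x [-0.352 -0.935 -0.044] y [-0.936  0.353 -0.004] F [-0.507  0.667 -0.55 ] w 50.031192111062005
```

View pics/s9.png

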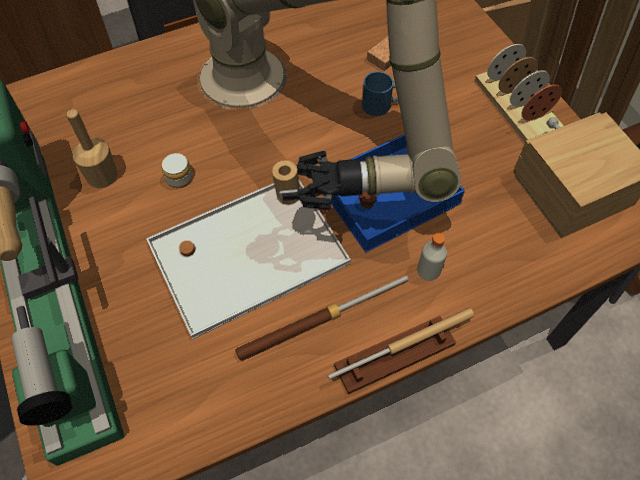

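View pics/t9.png

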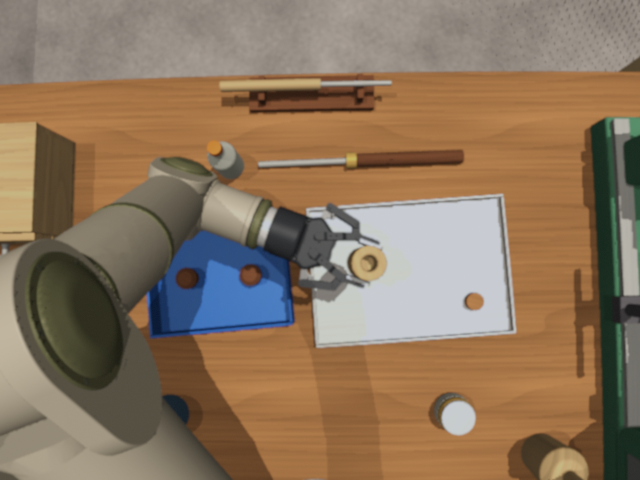

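The hole faces up at (370,262) in the top view, with a dark interior. I'll check the hole depth, the axis tilt and the wrist-to-glue clearance from the depth maps.

```bash
cat > chk.py <<'E'
from h import *
s,r=st();np.set_printoptions(precision=1,suppress=True)
c=cap('top');d=cap('scene')
def cloud(c):
    v,u=np.mgrid[0:480,0:640];return np.array([[pt(c,x,y) for x in range(640)] for y in range(480)])
A=cloud(c);np.save('A.npy',A);B=cloud(d);np.save('B.npy',B)
g=s['ee_pos']-23*r[:,0];print('grasp',g)
for P,n in((A,'top'),(B,'scene')):
    q=P.reshape(-1,3);e=np.linalg.norm(q[:,:2]-g[:2],axis=1)
    m=(e<32)&(q[:,2]>g[2]+30)
    t=q[m];z=np.median(t[:,2]);t=t[abs(t[:,2]-z)<8]
    w=np.linalg.lstsq(np.c_[t[:,:2]-t[:,:2].mean(0),np.ones(len(t))],t[:,2],rcond=None)[0]
    print(n,len(t),'ring z',z,'ctr',t.mean(0),'slope deg',np.degrees(w[:2]),'rect',cv2.minAreaRect(t[:,:2].astype(np.float32)))
    i=q[(np.linalg.norm(q[:,:2]-t[:,:2].mean(0),axis=1)<9)];print(' inner z',np.percentile(i[:,2],[2,10,25,50]))
E
python3 chk.py
python3 - <<'E'
from h import *
P=np.load('topP.npy');Q=np.load('sceneP.npy')
for X in(P,Q):
    q=X.reshape(-1,3);m=(q[:,2]>60)&(q[:,2]<170)&(q[:,0]>690)&(q[:,0]<850)&(q[:,1]>100)&(q[:,1]<300)
    t=q[m];print('glue',len(t),t.mean(0),t.min(0),t.max(0))
A=np.load('A.npy')
for z in (150,200,220):
  q=A.reshape(-1,3);t=q[(q[:,2]>z)&(q[:,0]>600)&(q[:,0]<850)&(q[:,1]>80)&(q[:,1]<330)];print(z,t.min(0),t.max(0))
E
```

```text
t 21.77 q [-0.395  0.953  0.042  1.803  0.855  1.757  1.876] p [ 553.497 -107.27   235.017] x [-0.352 -0.935 -0.046] y [-0.936  0.353 -0.008] F [-0.362 -0.63  -0.793] w 50.7878131966
grasp [561.6 -85.8 236.1]
top 768 ring z 281.1523099287483 ctr [557.2 -90.5 281.1] slope deg [1.6 2.4] rect ((557.2991943359375, -90.9720687866211), (49.281227111816406, 49.189205169677734), 89.40719604492188)
 inner z [239.4 240.2 240.7 241.7]
scene 402 ring z 280.96483993667175 ctr [563.3 -90.7 281.2] slope deg [-0.3  2.3] rect ((561.096923828125, -90.41206359863281), (52.04934310913086, 50.597755432128906), 20.133670806884766)
 inner z [1.5 2.8 4.3 6.2]
glue 843 [760.56286262 163.04238201 110.1350177 ] [739.17134586 141.16355601  60.14838191] [795.34979213 196.8072039  153.63354636]
glue 689 [778.82958097 160.5756024  106.97239395] [746.05755756 139.73382295  60.04305868] [797.9208614  195.64090826 156.74631116]
150 [600.00149069  80.00887261 150.01619811] [778.5318247  226.15761542 539.86684233]
200 [600.00149069  80.00887261 232.37630651] [726.75937432 226.15761542 539.86684233]
220 [600.00149069  80.00887261 232.37630651] [726.75937432 226.15761542 539.86684233]
```

The hole floor is about 40 mm below the rim, so the deep hole is up. It is about 2.6° short of vertical and its centre is at z≈236. Lowering about 35 mm, moving away from the glue, and trimming the tilt.

```bash
python3 - <<'E'
from plan import *
from h import st
s,r=st();q=s['joint_pos'];p,M=F(q)
for d in([-30,0,-35],[-40,-20,-35]):
    print(d,ik(q,p+d,R.from_rotvec([-.043,.016,0]).as_matrix()@M))
E
python3 -m jog '{"xyz":[[-1,0,-0.5],[-1,0,-1],[-1,0,-1],[0,0,-0.5],[0,0,0]],"delta_rot":[[-0.02,0.008,0],[-0.022,0.008,0],[0,0,0],[0,0,0],[0,0,0]],"jaw":[30,30,30,30,30]}'
python3 chk.py
```

```text
t 21.88 q [-0.396  0.952  0.042  1.802  0.856  1.758  1.875] p [ 553.822 -106.752  235.728] x [-0.351 -0.935 -0.047] y [-0.936  0.352 -0.009] F [-0.43   0.56  -2.144] w 50.72038799835811
[-30, 0, -35] (array([-0.413,  1.013,  0.042,  1.862,  0.833,  1.726,  1.782]), np.float64(2.207288277721394e-05))
[-40, -20, -35] (array([-0.394,  1.007,  0.047,  1.9  ,  0.851,  1.697,  1.765]), np.float64(4.7193561802790405e-05))
clock: 22.5
ee_pos: [521.1, -107.2, 204.7]
ee_rot: [0.004, -0.569, 0.822, -0.003]
force: [-0.1, -0.0, -1.7]
gripper_width: 50.5
t 22.5 q [-0.413  1.004  0.041  1.869  0.831  1.725  1.782] p [ 521.102 -107.245  204.72 ] x [-0.353 -0.936 -0.004] y [-0.936  0.353 -0.01 ] F [-0.091 -0.017 -1.734] w 50.46784985998082
grasp [529.2 -85.7 204.8]
top 715 ring z 250.24465148935656 ctr [525.2 -88.8 250.2] slope deg [0.6 0.6] rect ((525.3977661132812, -88.72663879394531), (48.569339752197266, 49.819496154785156), 88.95030975341797)
 inner z [208.3 209.  209.6 210.4]
scene 385 ring z 249.42594431443354 ctr [531.3 -89.3 249.6] slope deg [-1.1  1. ] rect ((529.3668212890625, -88.50497436523438), (50.229129791259766, 52.53895950317383), 66.26432800292969)
 inner z [1.4 2.5 3.9 5.1]
```

```bash
python3 -m jog '{"xyz":[[0,0,-0.4],[0,0,0],[0,0,0],[0,0,0]],"delta_rot":[[-0.002,0.008,0],[0,0,0],[0,0,0],[0,0,0]],"jaw":[30,30,30,30]}'
python3 chk.py
python3 -c "
from h import *
c=cap('scene','s10.png');s,r=st();print(s['qd'])"
```

```text
clock: 23.1
ee_pos: [521.7, -107.4, 201.3]
ee_rot: [0.001, -0.569, 0.823, -0.002]
force: [-0.4, -0.2, -0.8]
gripper_width: 50.6
t 23.1 q [-0.413  1.011  0.041  1.866  0.831  1.725  1.784] p [ 521.706 -107.358  201.331] x [-0.353 -0.936  0.   ] y [-0.936  0.353 -0.005] F [-0.377 -0.151 -0.75 ] w 50.55772965104483
grasp [529.8 -85.8 201.3]
top 707 ring z 246.84247667555383 ctr [526.2 -88.8 246.7] slope deg [0.  0.5] rect ((526.8349609375, -88.92317199707031), (48.733802795410156, 49.94312286376953), 89.24918365478516)
 inner z [204.9 205.8 206.3 207.3]
scene 384 ring z 245.9452657550189 ctr [532.5 -89.6 246. ] slope deg [-1.5  1.4] rect ((531.1632690429688, -88.85453796386719), (51.18623352050781, 53.094635009765625), 78.77980041503906)
 inner z [0.9 2.  3.9 5.7]
t 23.25 q [-0.413  1.011  0.041  1.867  0.831  1.726  1.784] p [ 521.666 -107.333  201.336] x [-0.353 -0.936  0.   ] y [-0.936  0.353 -0.004] F [ 0.228 -0.832 -0.574] w 50.62268784062925
[-0.     0.     0.001  0.002 -0.001 -0.    -0.001]
```

View pics/s10.png

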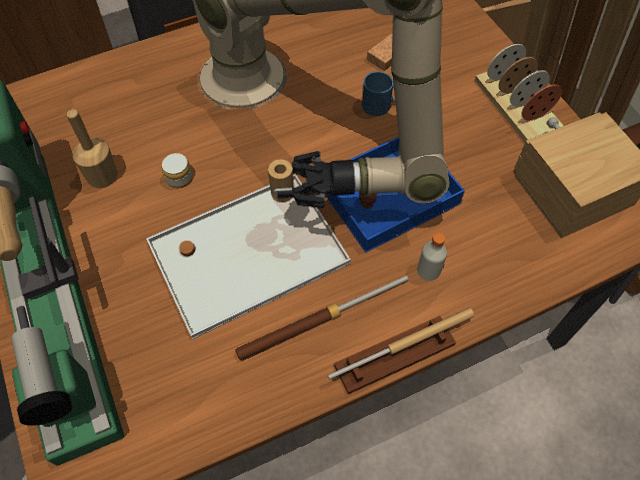

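The spacer is held upright at (281,180) with the hole up. The stub (187,248), glue (433,258) and gouge haven't moved, and the knobs are in the tote. Handing in.

```bash
python3 -c "
from cell import env
print(env.hand_in())"
```

```text
the job is handed in; nothing more can be done
None
```

I put both knobs upright in the blue tote first. Then I picked up the spacer and turned its deep hole to face straight up. The job was handed in at about 23 s with the spacer still gripped.

- **Which end has the hole:** the far (+x) end had only a recess about 5 mm deep, so I turned the other end up. After the turn, the top camera put the bottom of the hole about 40 mm below the rim, which matches the deep blind hole.
- **Final pose:** the spacer's centre is about 201 mm above the bench. It leans about 0.5° or less by the arm's own pose and the top camera. The scene camera gave about 2°, but from far fewer points seen at an angle, so I trusted it less.
- **Grip:** the fingers read 50.6 mm on the 52 mm bar. They read about 42 mm on the 44 mm knobs too, so this looks like sensor offset rather than a bad grip. The arm was still, with no notable outside force.
- **Bystanders:** the stub, glue bottle and gouge looked unmoved in the last picture. I compared those by eye and did not re-measure them.

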